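# Open the site tool chest by its pop-out T-handle lock

### The job

Open the blue tool chest: press the red release button in its lid so that the T-handle pops out, turn the handle clockwise until you feel it come up against its stop, then raise the lid by at least 25 degrees and let go, leaving it standing open on its stays with the handle out and turned. Work gently: the button needs no more than a thumb's press, and the latch must not be wrenched, neither by twisting on against the stop nor by pulling at a lid that is still latched. Leave everything else on the bench where it is.

Things in the scene. Friction and masses are not known exactly. Their poses are not given: they have to be found in the camera images.
- chest: blue steel tool chest, 340 (x) x 440 (y) x 140 mm high without lid, heavy, immovable. Origin: centre of its underside, on the bench. x axis from its front (robot side) to its hinges, y along the front to the left; yaw within 0.3 rad. Lid skin 162 mm, black lock dish (a 130 x 140 mm plate, chest x -155 to -25, y -70 to 70 mm) 165 mm above the bench
- release_button: round red push button, 22 mm across, in the black dish at chest x -50, y 0 mm, 65 mm behind the T-handle's axis. Origin: centre of its top face, 176 mm above the bench unpressed. Goes straight down 7 mm on a spring: about 3 N to start, 8 N fully down, then a hard stop; it frees the handle at 4 to 5 mm (6 to 8 N). Over 20 N damages it
- handle_grip (a point): centre of the steel T bar, 100 mm long, 16 wide, 14 high. The frame turns with the handle: y along the bar, x across it, z out of the lid. Closed, the bar lies in its pocket along chest y, at chest x -115, y 0 mm, top 2 mm proud of the dish: cannot be gripped or turned. Out, it is 28 mm higher: bar bottom 16, top 30 mm above the dish, on a stem 15 mm in diameter
- t_handle (a joint): how far the T-handle is out, m: 0 in its pocket, held by the catch; 0.028 fully out. A spring (9 N, falling to 4 N) drives it out when the button frees it: do not stand in its way. Pushed down with more than 4 N it slides in again. Less than 0.014 out it cannot turn
- spindle (a joint): how far the T-handle is turned, rad: 0 closed, growing clockwise seen from above, about the axis through handle_grip. Takes up to 0.7 N m and stays where left. The latch cam on it holds the lid under a hidden striker, set differently on every chest: it comes free somewhere from 0.88 to 1.43 rad and meets the end stop about 0.1 rad farther on. No reading shows where: feel torque rise past 0.7 N m
- latch_cam: tongue 45 x 12 x 8 mm on the spindle, inside the chest, out of sight; origin on the spindle's axis 36 mm below the chest's rim. Cam and striker bear at most 15 N: about 0.6 N m at the stop on top of the spindle's own 0.7 N m, or about 15 N of pull on a lid still latched
- lid: the chest's blue lid, 344 x 444 mm, with the lock in it. Origin on the handle's axis level with the chest's rim (chest x -115, y 0, 140 mm up when shut). The frame tilts with it: pitch is the opening angle, 0 shut, 1.3 rad fully open. Hinge line along chest y at chest x 170 mm, 140 mm up; the front rises. Stays hold it wherever left; lifting by the handle takes 5 N. Latched, it has 1.5 mm of play
- glue_bottle: bystander: cream glue bottle with red cap, 58 mm in diameter, 150 mm high, standing at the chest's left side; origin under its centre
- tape_measure: bystander: yellow and black tape measure, 75 x 36 x 66 mm, standing at the chest's right side; origin under its centre
- pine_offcut: bystander: pine off-cut 45 x 120 x 20 mm, in front of the chest; origin under its centre
- sanding_block: bystander: cork sanding block 65 x 110 x 34 mm, in front of the chest; origin under its centre
- drill: bystander: green and black cordless drill standing on its battery, 195 mm high, on the left of the bench; origin under its battery
- chisel: bystander: chisel with orange handle, 240 mm long, lying on the right of the bench; origin under its middle

How it is judged:
On the way, in this order (a step that is already met when the one before it is completed fails the run):
1. the T-handle has popped right out (value of joint t_handle above 0.024 m), for 0.2 s.
2. the handle is turned at least 46 degrees clockwise with the lid still down (value of joint spindle above 0.8 rad and angle between lid's own z axis and vertical below 0.03 rad), for 0.1 s.
3. the lid is coming up (angle between lid's own z axis and vertical above 0.15 rad), for 0.1 s.
At the end, for the whole second after the job is handed in: the lid stands at rest at least 0.42 rad (24 degrees) open, the T-handle is still out (at least 20 mm) and turned (at least 0.7 rad), and nothing is held (angle between lid's own z axis and vertical above 0.42 rad and angular speed of lid below 0.03 rad/s and value of joint t_handle above 0.02 m and value of joint spindle above 0.7 rad); the robot touches nothing.
It fails at once if the latch is forced: more than 15 N between the latch cam and the chest's striker (twisting on against the stop, or pulling at a latched lid) (contact force between latch_cam and chest above 15 N).
It fails at once if the release button is pressed with more than 20 N (contact force between anything else and release_button above 20 N).
It fails at once if a thing on the bench is pushed more than 30 mm out of its place (distance of any of glue_bottle, tape_measure, pine_offcut, sanding_block, drill, chisel from where it was at the start of the episode above 0.03 m).
It also fails if it takes over 72 s, if anything falls off the work surface, if the arm or the gripper's body presses on something with over 40 N, if the wrist force passes 120 N, or if a joint passes its speed limit or range.

### The arm

A 6-joint arm with a two-finger parallel gripper is mounted at the origin on the work surface. World frame = base frame: x ahead of the robot, y to its left, z up, the work surface at z = 0. Lengths are in m, angles in rad, forces in N, time in s.
With the tool pointing down it reaches from about 0.35 to 0.875 m from the base axis. Payload 4.2 kg.
Tool frame: the origin (TCP) lies on the centre line of the jaws, within the pads' length; the fingertips stand 22 mm ahead of it and the grasp point (between the pads) lies 3 mm ahead of it; z points along the fingers, y is the line along which they close (so a half turn about z gives the same grasp; the last joint's range is limited). The gripper opens to 87 mm and grips with 3 to 60 N. Pads are 19 mm wide; open, the fingers measure 117 mm over their backs; the gripper's body (75 mm by 190 mm) begins 51 mm behind the grasp point.
Start: joints at [1.542, 0.385, 0.008, 0, -1.194, -0.259], TCP at [0.177, 0.599, 0.245] pointing down, gripper open.
Joint ranges: [-3.14, 3.14], [-1.21, 2.06], [-1.07, 1.41], [-3.16, 2.05], [-2.99, -0.16], [-3.1, 3.1]. Speed limits (rad/s): [2.79, 2.79, 3.14, 3.14, 3.14, 3.14].

### API

Orientations are given as [roll, pitch, yaw] about the fixed x, y, z axes, in that order (R = Rz(yaw) Ry(pitch) Rx(roll)).
In Python, from cell import arm, eyes, ticket gives the robot as it stands.
- The arm moves only by the tool step_arm, never from a script. Its argument "deltas" is a list that holds one entry, the list of rows, each a list of 5 numbers: the shift along the tool's x, y, z each as a share of 4 cm, from -1 to 1, then the turn about the tool's z as a share of 4 degrees, from -1 to 1, then the closure in counts, from 0 (fully open) to 255 (shut). A call has 1 to 5 rows; each row shifts and turns the commanded pose from where the row before left it, along the tool's axes as they then stand; what a row does not reach is not made up. A row lasts 1/12 s, in which the tool goes at most 41.7 mm and 7.16 degrees, less where a joint would pass 70% of its speed; a pose out of reach is approached as far as the arm can. A call with a number of a shift or a turn outside -1 to 1 is refused whole. A call with a gripper value outside its range is refused whole. The fingers move at their own pace and stop on an object; "grip_force" is the grip in N (left out, the last holds). Time passes only in rows, so rows that do not move let the fingers close. It gives the time, the measured TCP pose, the force, the opening and the grip force at its end, in the units of the state.
- arm.read_state(): the state, without advancing time (a new reading comes with each control period).
- eyes.grab_frame(name): name is "side" or "top" or "wrist"; returns the picture (480x640x3 uint8, blue, green, red); there is no depth.
- eyes.camera_model(name): a dict with "intrinsics" (3x3 intrinsics, pixels), "pose" (4x4, takes a point from camera to world coordinates). Camera axes: x right, y down, z forward; pixel columns grow to the right and rows downward; lengths in m; the calibration is good to about 2 mm. A picture is of the moment at which its call begins: read the wrist's pose just before it. camera_model takes no time and is no camera call; for the wrist camera it gives the pose at the moment of the call.
- ticket.hand_in(): hands the job in; it is judged then, once.
The state is a dict: "time_s": time; "joints": joint angles; "joint_velocities": joint speeds; "joint_torque": joint torques, N m; "eef_pos": TCP position; "ee_rot": TCP orientation; "ft_force": force on the tool from outside, world axes, zero at the start; "torque": the same for the moment, N m; "width": opening from 0.0 (shut) to 1.0 (fully open); "finger_force": force on a finger pad.
Only numpy, scipy, OpenCV 4.12 (cv2) and the standard library are available. Lean on these libraries where they do the work, as an engineer would, in place of code of your own. Each camera call takes 0.05 s, during which the arm holds its last target. There are 200 camera calls.

## Working session

There is one attempt and no reset: what is moved stays moved. The work goes in short steps, Python scripts to look and compute and a tool call to move; the robot and the scene stay as the last step left them, time stands still between calls to the robot, and variables do not carry over. Pictures are saved under pics/ and viewed, at most 10 in all, crops included, and the job is handed in when it is done.

Besides the shell and the picture viewer there is one more tool, called as name(argument=value, ...) on one line, values as JSON. step_arm: Moves the arm, as the interface text tells. Its arguments: {"type":"object","properties":{"deltas":{"type":"array","items":{"type":"array","items":{"type":"array","items":{"type":"number"}}}},"grip_force":{"type":"number"}},"required":["deltas"]}

```bash
mkdir -p pics; python3 - <<'E'
from cell import arm, eyes
import cv2
s=arm.read_state(); print({k:s[k] for k in ('time_s','eef_pos','ee_rot','ft_force','torque','width')})
for n in ('top','side'):
    cv2.imwrite(f'pics/{n}0.png',eyes.grab_frame(n)); m=eyes.camera_model(n); print(n,m['intrinsics'],m['pose'])
E
```

```text
{'time_s': 0.0, 'eef_pos': array([0.1772521 , 0.59876831, 0.24345082]), 'ee_rot': array([ 3.13939634e+00, -1.46355690e-04, -2.87985668e-01]), 'ft_force': array([-0.26864517,  0.42799928, -0.12645479]), 'torque': array([-0.01605486,  0.01724847, -0.00993092]), 'width': 1.002109316044597}
top [[515.08967117   0.         315.72532564]
 [  0.         515.08967117 243.58709902]
 [  0.           0.           1.        ]] [[ 0.01691412 -0.9954404   0.09387402  0.44481663]
 [-0.99983612 -0.01623308  0.00801372 -0.01757877]
 [-0.00645332 -0.09399418 -0.99555183  1.49837909]
 [ 0.          0.          0.          1.        ]]
side [[534.60449966   0.         322.3393085 ]
 [  0.         534.60449966 237.12185245]
 [  0.           0.           1.        ]] [[ 0.91465034 -0.32186584  0.24457544  0.15469973]
 [-0.40416932 -0.71634056  0.56877356 -1.00099641]
 [-0.00786948 -0.61907881 -0.78528943  1.47114948]
 [ 0.          0.          0.          1.        ]]
```

View pics/top0.png

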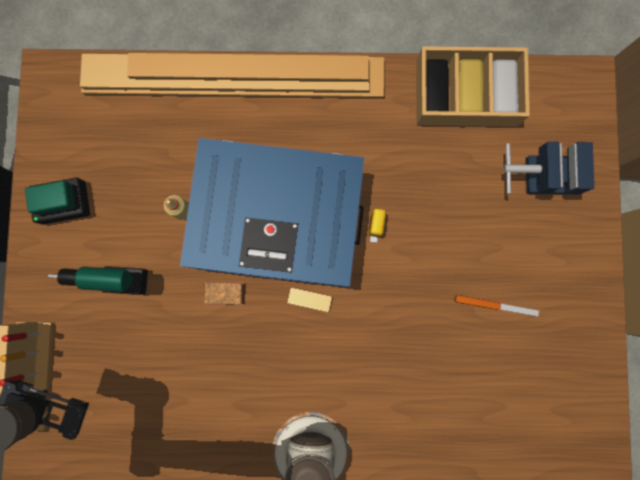

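View pics/side0.png

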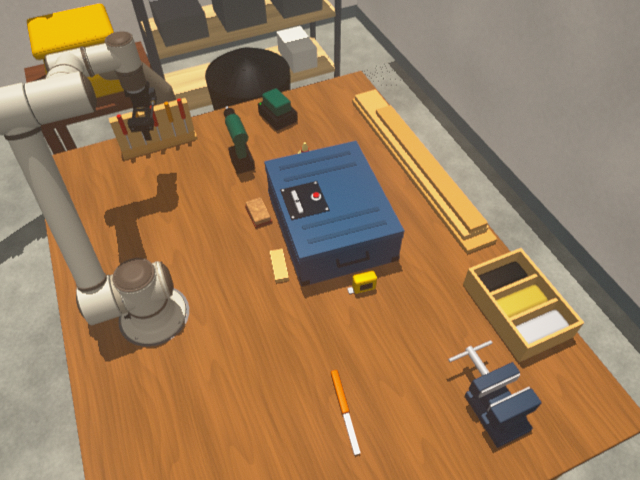

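The top view shows the red button at about (270,229) and the bar at (267,254). In the side view they are at (316,196) and (296,201). I'll triangulate both.

```bash
cat > h.py <<'E'
import numpy as np, cv2
from cell import arm, eyes
def ray(m,uv):
    d=m['pose'][:3,:3]@np.linalg.inv(m['intrinsics'])@np.r_[uv,1.]
    return m['pose'][:3,3],d/np.linalg.norm(d)
def plane(m,uv,z):
    o,d=ray(m,uv); return o+d*(z-o[2])/d[2]
def tri(ms,uvs):
    A=0;b=0
    for m,uv in zip(ms,uvs):
        o,d=ray(m,uv);P=np.eye(3)-np.outer(d,d);A=A+P;b=b+P@o
    return np.linalg.solve(A,b)
def red(img):
    i=img.astype(int); return (((i[...,2]>110)&(i[...,1]<90)&(i[...,0]<90)&(i[...,2]-i[...,1]>80))*255).astype('uint8')
def white(img,t=150):
    return ((img.min(2)>t)*255).astype('uint8')
def blob(mask,near,r,minA=4):
    n,l,s,c=cv2.connectedComponentsWithStats(mask)
    k=[j for j in range(1,n) if s[j,4]>=minA and np.hypot(*(c[j]-near))<r]
    if not k: return None
    j=max(k,key=lambda j:s[j,4]); return c[j],s[j]
def near_mask(mask,near,r):
    ys,xs=np.nonzero(mask); k=np.hypot(xs-near[0],ys-near[1])<r
    return np.c_[xs[k],ys[k]].astype(np.float32)
E
python3 - <<'E'
from h import *
M={n:eyes.camera_model(n) for n in('top','side')};I={n:cv2.imread(f'pics/{n}0.png') for n in M}
R=[];B=[]
for n,r,b in(('top',(270,229),(267,254)),('side',(316,196),(296,201))):
    c,s=blob(red(I[n]),r,12);R.append(c);print(n,c,s)
    p=near_mask(white(I[n],140),b,20 if n=='side' else 24)
    q=cv2.minAreaRect(p);print(q,len(p));B.append(np.array(q[0]))
m=[M['top'],M['side']]
print('button',tri(m,R),plane(m[0],R[0],.176),plane(m[1],R[1],.176));print('bar',tri(m,B),plane(m[0],B[0],.167),plane(m[1],B[1],.167))
hsv=cv2.cvtColor(I['top'],cv2.COLOR_BGR2HSV)
bl=cv2.inRange(hsv,(100,100,40),(118,255,255));n,l,s,c=cv2.connectedComponentsWithStats(bl);j=1+np.argmax(s[1:,4])
ys,xs=np.nonzero(l==j);q=cv2.minAreaRect(np.c_[xs,ys].astype(np.float32));P=[plane(m[0],p,.162) for p in cv2.boxPoints(q)];print(q,np.round(P,3))
for k in range(4):
    e=P[k]-P[(k+1)%4];print(np.linalg.norm(e),np.arctan2(e[1],e[0]))
E
```

```text
top [270.32142857 228.67857143] [268 226   6   6  28]
((267.7066650390625, 243.94482421875), (37.45131301879883, 25.457361221313477), 6.842772960662842) 216
side [315.64285714 194.35714286] [313 192   6   6  28]
((300.1043701171875, 198.3317413330078), (30.077423095703125, 28.167194366455078), 69.67686462402344) 119
button [0.60836723 0.11059474 0.17597601] [0.60633165 0.11118139 0.176     ] [0.61043424 0.11012692 0.176     ]
bar [0.56294747 0.11865406 0.17041161] [0.56738977 0.11784653 0.167     ] [0.55982269 0.12255191 0.167     ]
((275.08258056640625, 212.65231323242188), (163.47869873046875, 128.8470001220703), 6.519801616668701) [[ 0.503  0.328  0.162]
 [ 0.844  0.303  0.162]
 [ 0.801 -0.13   0.162]
 [ 0.462 -0.095  0.162]]
0.3420308488349624 3.067900736374351
0.4344817060811571 1.469739681185266
0.3400564942462384 -0.10318850344198409
0.42440236074068693 -1.667500781820545
```

Chest yaw is about -0.095. The button is near (0.608, 0.111, 0.176), which puts the handle near (0.544, 0.117). I'll rise, cross to a hover, and turn so the jaws close along chest x.

step_arm(deltas=[[[0,0,-0.8,0,0],[0,0,-0.8,0,0],[0.4,0.3,0,0,0],[0.79,0.56,0,0,0],[0.79,0.56,0,0,0]]])

```text
time_s: 0.52
eef_pos: [0.237, 0.5219, 0.3081]
ee_rot: [3.141, 0.0, -0.286]
ft_force: [0.6, 0.9, -0.6]
width: 1.0
finger_force: 0.0
```

step_arm(deltas=[[[0.79,0.56,0,0,0],[0.79,0.56,0,0,0],[0.79,0.56,0,0,0],[0.79,0.56,0,0,0],[0.79,0.56,0,0,0]]])

```text
time_s: 0.93
eef_pos: [0.3575, 0.3682, 0.3083]
ee_rot: [3.141, 0.0, -0.287]
ft_force: [0.9, -0.7, 0.3]
width: 0.997
finger_force: 0.0
```

step_arm(deltas=[[[0.79,0.56,0,0,0],[0.79,0.56,0,0,0],[0.79,0.56,0,0,0],[0.79,0.56,0,0,0],[0.79,0.56,0,0,0]]])

```text
time_s: 1.35
eef_pos: [0.4772, 0.216, 0.3083]
ee_rot: [3.141, 0.0, -0.288]
ft_force: [0.0, 0.2, 0.4]
width: 1.0
finger_force: 0.0
```

step_arm(deltas=[[[0.4,0.3,0,0,0],[0,0,0,0,0],[0,0,0,1,0],[0,0,0,1,0],[0,0,0,1,0]]])

```text
time_s: 1.77
eef_pos: [0.4882, 0.2019, 0.3081]
ee_rot: [3.141, 0.001, -0.501]
ft_force: [0.1, -0.1, -0.4]
width: 0.996
finger_force: 0.0
```

step_arm(deltas=[[[0,0,0,1,0],[0,0,0,1,0],[0,0,0,1,0],[0,0,0,1,0],[0,0,0,1,0]]])

```text
time_s: 2.18
eef_pos: [0.488, 0.2023, 0.3081]
ee_rot: [3.141, 0.0, -0.849]
ft_force: [-0.1, 0.0, -0.6]
width: 0.998
finger_force: 0.0
```

step_arm(deltas=[[[0,0,0,1,0],[0,0,0,1,0],[0,0,0,1,0],[0,0,0,1,0],[0,0,0,1,0]]])

```text
time_s: 2.6
eef_pos: [0.488, 0.2023, 0.3081]
ee_rot: [3.141, 0.0, -1.198]
ft_force: [0.3, -0.4, 0.4]
width: 0.997
finger_force: 0.0
```

step_arm(deltas=[[[0,0,0,1,0],[0,0,0,1,0],[0,0,0,1,0],[0,0,0,1,0],[0,0,0,1,0]]])

```text
time_s: 3.02
eef_pos: [0.488, 0.2023, 0.3081]
ee_rot: [3.141, -0.0, -1.547]
ft_force: [0.3, -0.1, -0.2]
width: 1.0
finger_force: 0.0
```

step_arm(deltas=[[[0,0,0,1,0],[0,0,0,0.7,0],[1,0,0,0,255],[1,-1,0,0,255],[0,-1,0,0,255]]])

```text
time_s: 3.43
eef_pos: [0.5487, 0.1234, 0.31]
ee_rot: [3.141, 0.0, -1.663]
ft_force: [-0.6, 1.5, 0.2]
width: 0.853
finger_force: 0.0
```

```bash
python3 - <<'E'
from h import *
s=arm.read_state(); print(s['eef_pos'],s['ee_rot'],s['joints'])
m=eyes.camera_model('wrist');cv2.imwrite('pics/w1.png',eyes.grab_frame('wrist'));print(m)
E
```

```text
[0.54873791 0.1233849  0.31001818] [ 3.14099675e+00  9.65507802e-05 -1.66274980e+00] [ 5.09042341e-01  2.38759142e-01 -3.72012871e-02 -4.32923950e-04
 -1.29527281e+00 -6.00877920e-01]
{'intrinsics': array([[403.11582418,   0.        , 318.83332815],
       [  0.        , 403.11582418, 236.15861084],
       [  0.        ,   0.        ,   1.        ]]), 'pose': array([[-9.95730723e-01,  8.92674433e-02,  2.34872516e-02,
         5.43017115e-01],
       [ 9.23053606e-02,  9.63557123e-01,  2.51072482e-01,
         5.50533992e-02],
       [-2.18709998e-04,  2.52168583e-01, -9.67683294e-01,
         4.51193837e-01],
       [ 0.00000000e+00,  0.00000000e+00,  0.00000000e+00,
         1.00000000e+00]])}
```

View pics/w1.png

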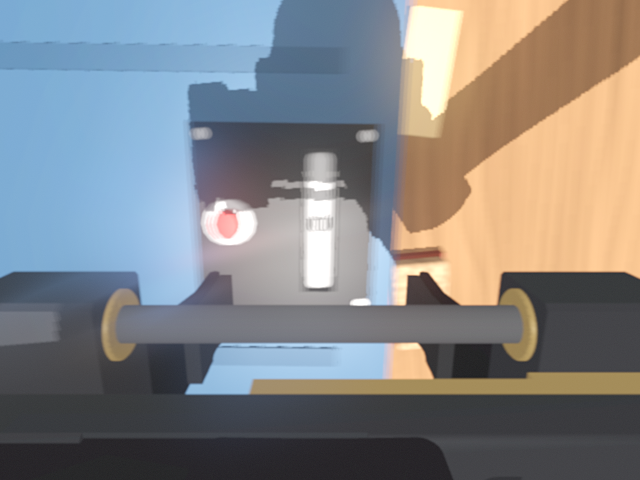

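The wrist view shows the button at about (228,222) and the bar along the column at x≈320, rows 152-290. The jaws line up with the dish, but the picture is motion-blurred. I'll let the arm settle, finish closing, and measure again.

step_arm(deltas=[[[0,0,0,0,255],[0,0,0,0,255],[0,0,0,0,255],[0,0,0,0,255],[0,0,0,0,255]]])

```text
time_s: 3.9
eef_pos: [0.5506, 0.1268, 0.3091]
ee_rot: [-3.141, 0.001, -1.662]
ft_force: [0.2, -0.1, 0.7]
width: 0.434
finger_force: 0.0
```

```bash
cat > meas.py <<'E'
from h import *
import sys
s=arm.read_state(); print(s['time_s'],s['eef_pos'],s['ee_rot'],s['width'],s['ft_force'])
m=eyes.camera_model('wrist');I=eyes.grab_frame('wrist');cv2.imwrite(f'pics/{sys.argv[1]}.png',I)
def near(p,z): # project
    q=np.linalg.inv(m['pose'])@np.r_[p,z,1];u=m['intrinsics']@q[:3];return u[:2]/u[2]
b=near((.608,.1106),.176);print('expected',b,near((.544,.117),.167))
r=blob(red(I),b,60)
if r: print('red',r[0],r[1],plane(m,r[0],.176))
E
python3 meas.py w2
```

```text
3.9 [0.55057662 0.12683099 0.30912873] [-3.14090049e+00  5.57409623e-04 -1.66178150e+00] 0.43398330521491757 [ 0.22086057 -0.05089265  0.69364241]
expected [235.56075468 216.78938693] [327.87581849 214.94890536]
```

View pics/w2.png

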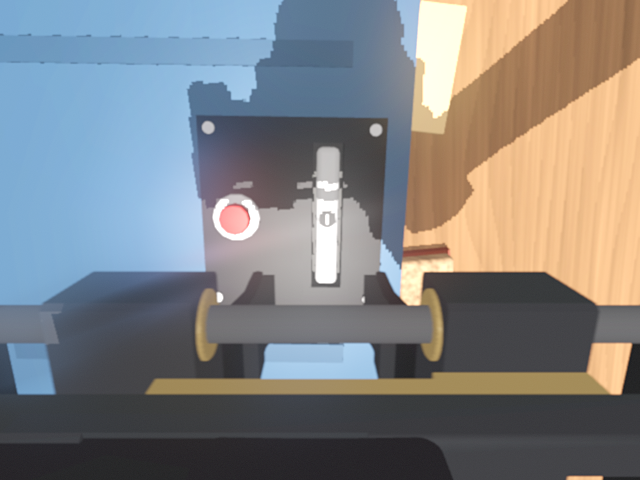

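The button is at (235,218) and the bar centre at (328,215). Both agree with the predictions to about 1 mm. I'll go over the button and come down with the fingers shut.

step_arm(deltas=[[[0.14,-0.74,0,0,255],[0.14,-0.73,0,0,255],[0,0,0,0,255],[0,0,0.6,0,255],[0,0,0.6,0,255]]])

```text
time_s: 4.37
eef_pos: [0.6094, 0.1101, 0.2615]
ee_rot: [-3.138, 0.002, -1.663]
ft_force: [0.5, -0.4, -0.5]
width: 0.04
finger_force: 0.0
```

step_arm(deltas=[[[0,0,0.6,0,255],[0,0,0.5,0,255],[0,0,0.2,0,255],[0,0,0,0,255],[0,0,0,0,255]]])

```text
time_s: 4.78
eef_pos: [0.609, 0.1099, 0.2095]
ee_rot: [-3.141, -0.0, -1.662]
ft_force: [0.6, 0.2, 1.5]
width: 0.004
finger_force: 0.0
```

```bash
python3 - <<'E'
from h import *
s=arm.read_state(); print(s['time_s'],s['eef_pos'],s['ee_rot'],s['width'],s['ft_force'])
a=eyes.grab_frame('side');c=cv2.resize(a[120:260,230:400],None,fx=4,fy=4);cv2.imwrite('pics/s1.png',c)
E
```

```text
4.7833 [0.60903071 0.10992347 0.20945234] [-3.14052039e+00 -7.17434829e-05 -1.66245828e+00] 0.00431503766006919 [0.56281454 0.21969464 1.51634482]
```

View pics/s1.png

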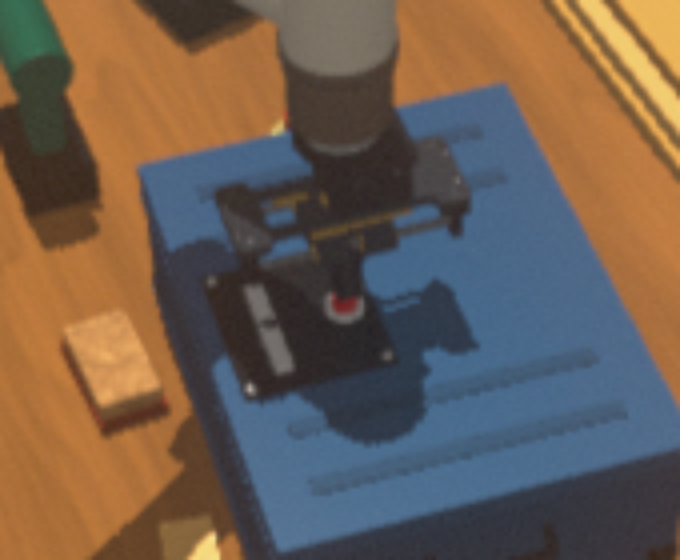

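The fingertips are just above the button. I'll come down in about 1 mm rows and watch the force.

step_arm(deltas=[[[0,0,0.13,0,255],[0,0,0.13,0,255],[0,0,0.025,0,255],[0,0,0.025,0,255],[0,0,0,0,255]]])

```text
time_s: 5.25
eef_pos: [0.6093, 0.11, 0.1976]
ee_rot: [-3.14, 0.001, -1.663]
ft_force: [-0.7, -0.4, 5.0]
width: 0.005
finger_force: 2.4
```

step_arm(deltas=[[[0,0,0.025,0,255],[0,0,0,0,255],[0,0,0,0,255]]])

```text
time_s: 5.5
eef_pos: [0.6093, 0.11, 0.197]
ee_rot: [-3.139, 0.001, -1.663]
ft_force: [-2.1, 1.8, 4.9]
width: 0.004
finger_force: 3.0
```

step_arm(deltas=[[[0,0,0.025,0,255],[0,0,0.025,0,255],[0,0,0,0,255],[0,0,0,0,255]]])

```text
time_s: 5.83
eef_pos: [0.6093, 0.11, 0.1951]
ee_rot: [-3.139, 0.001, -1.663]
ft_force: [-2.0, 1.4, 6.3]
width: 0.004
finger_force: 3.1
```

step_arm(deltas=[[[0,0,0.025,0,255],[0,0,0,0,255],[0,0,0,0,255]]])

```text
time_s: 6.08
eef_pos: [0.6092, 0.11, 0.1939]
ee_rot: [-3.14, 0.001, -1.663]
ft_force: [-1.7, 0.7, 6.1]
width: 0.002
finger_force: 2.9
```

step_arm(deltas=[[[0,0,0.025,0,255],[0,0,0,0,255],[0,0,0,0,255]]])

```text
time_s: 6.33
eef_pos: [0.6093, 0.11, 0.1931]
ee_rot: [-3.139, 0.001, -1.663]
ft_force: [-2.0, 1.1, 6.3]
width: 0.003
finger_force: 3.2
```

```bash
python3 - <<'E'
from h import *
a=eyes.grab_frame('side');c=cv2.resize(a[160:240,270:350],None,fx=5,fy=5);b=cv2.resize(cv2.imread('pics/side0.png')[160:240,270:350],None,fx=5,fy=5);cv2.imwrite('pics/s2.png',np.hstack([b,c]))
E
```

```text
(no output)
```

View pics/s2.png

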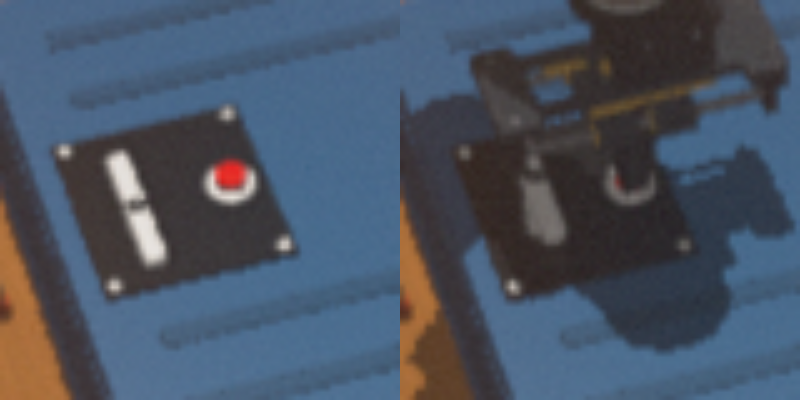

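The bar seems to have risen: its image moved up and to the left. I'll retreat, open, and centre over the handle to check.

step_arm(deltas=[[[0,0,-0.3,0,255],[0,0,-0.9,0,255],[0,0,-0.9,0,255],[0,0,-0.5,0,0],[0,0.8,0,0,0]]])

```text
time_s: 6.8
eef_pos: [0.5825, 0.1132, 0.3001]
ee_rot: [-3.13, 0.003, -1.664]
ft_force: [0.0, 0.6, 1.8]
width: 0.085
finger_force: 0.0
```

step_arm(deltas=[[[-0.03,0.84,0,0,0],[0,0,0,0,0],[0,0,0,0,0],[0,0,0,0,0],[0,0,0,0,0]]])

```text
time_s: 7.22
eef_pos: [0.5444, 0.117, 0.2951]
ee_rot: [-3.141, 0.0, -1.663]
ft_force: [-0.2, -0.8, -0.3]
width: 0.449
finger_force: 0.0
```

```bash
python3 meas.py w3
```

```text
7.2167 [0.54442253 0.11697738 0.29508917] [-3.14124495e+00  1.22598664e-05 -1.66339096e+00] 0.4493751664711221 [-0.17972936 -0.82138351 -0.28656717]
expected [224.26605549 236.56745743] [320.56915716 233.88564637]
```

View pics/w3.png

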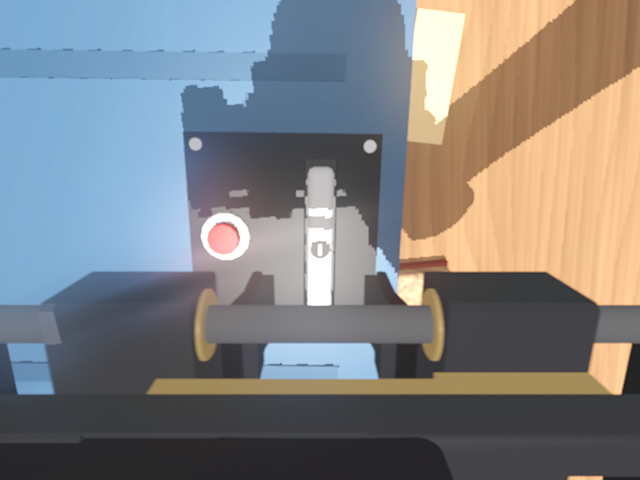

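The bar mark is at (320,248). The bar is about 162 px long, against 138 px before, which means it is about 28 mm higher, so it has popped out. The jaws are centred on it. I'll descend half open so the fingers stay clear of the button.

step_arm(deltas=[[[0,0,0.6,0,128],[0,0,0.7,0,128],[0,0,0.7,0,128],[0,0,0.4,0,128],[0,0,0.15,0,128]]])

```text
time_s: 7.68
eef_pos: [0.5427, 0.1161, 0.1894]
ee_rot: [3.136, -0.003, -1.664]
ft_force: [-0.4, -0.0, 0.2]
width: 0.5
finger_force: 0.0
```

step_arm(deltas=[[[0,0,0,0,128],[0,0,0,0,200],[0,0,0,0,255],[0,0,0,0,255],[0,0,0,0,255]]], grip_force=15)

```text
time_s: 8.1
eef_pos: [0.5442, 0.1172, 0.1944]
ee_rot: [-3.139, 0.001, -1.663]
ft_force: [0.6, -0.1, 0.1]
width: 0.279
finger_force: 0.0
```

step_arm(deltas=[[[0,0,0,0,255],[0,0,0,0,255],[0,0,0,0,255],[0,0,0,0,255]]], grip_force=50)

```text
time_s: 8.43
eef_pos: [0.5441, 0.1171, 0.1939]
ee_rot: [-3.14, 0.001, -1.663]
ft_force: [-0.4, 0.2, 2.3]
width: 0.182
finger_force: 50.0
```

```bash
cat > st.py <<'E'
from cell import arm
import numpy as np
np.set_printoptions(precision=4,suppress=True)
s=arm.read_state();print(s['time_s'],s['eef_pos'],s['ee_rot'],'F',s['ft_force'],'T',s['torque'],'w',s['width'],s['finger_force'],s['joints'],s['joint_torque'])
E
python3 st.py
```

```text
8.4333 [0.5441 0.1171 0.1939] [-3.1401  0.0006 -1.6633] F [-0.3601  0.1891  2.2744] T [ 0.1648  0.0046 -0.2072] w 0.1818700530875995 50.000757034868 [ 0.5033  0.3108 -0.2382  0.0004 -1.0203 -0.596 ] [  0.1351 -32.1425  16.1195   3.6044  -0.0131   0.1884]
```

It is gripped at 15.8 mm opening. I'll turn clockwise gradually and watch the torque.

step_arm(deltas=[[[0,0,0,0.3,255],[0,0,0,0.4,255],[0,0,0,0.5,255],[0,0,0,0.5,255],[0,0,0,0.5,255]]])

```text
time_s: 8.85
eef_pos: [0.5438, 0.1171, 0.1936]
ee_rot: [-3.141, -0.0, -1.816]
ft_force: [-1.2, 0.2, 3.0]
width: 0.18
finger_force: 50.0
```

```bash
python3 st.py
```

```text
8.85 [0.5438 0.1171 0.1936] [-3.1407 -0.0003 -1.8155] F [-1.2348  0.1586  3.0139] T [0.2405 0.1098 0.7719] w 0.17989214176424065 49.99967012554407 [ 0.5038  0.3111 -0.2387  0.0009 -1.0205 -0.7491] [ -1.0218 -32.1565  16.3082   3.2993   0.0658  -0.4616]
```

step_arm(deltas=[[[0,0,0,0.5,255],[0,0,0,0.5,255],[0,0,0,0.5,255],[0,0,0,0.5,255],[0,0,0,0.5,255]]])

```text
time_s: 9.27
eef_pos: [0.5435, 0.1172, 0.1935]
ee_rot: [-3.141, -0.0, -1.99]
ft_force: [-2.2, 1.2, 2.3]
width: 0.183
finger_force: 50.0
```

step_arm(deltas=[[[0,0,0,0.5,255],[0,0,0,0.5,255],[0,0,0,0.5,255],[0,0,0,0.5,255],[0,0,0,0.5,255]]])

```text
time_s: 9.68
eef_pos: [0.5431, 0.1174, 0.1933]
ee_rot: [3.141, -0.001, -2.165]
ft_force: [-1.7, 1.7, 3.7]
width: 0.177
finger_force: 50.0
```

```bash
python3 st.py
```

```text
9.6833 [0.5431 0.1174 0.1933] [ 3.1411 -0.0005 -2.1647] F [-1.6787  1.7043  3.7214] T [0.7074 0.5046 0.7134] w 0.1765407490348862 49.99946918338537 [ 0.5044  0.3111 -0.2392 -0.0002 -1.0212 -1.0982] [ -1.9979 -32.0474  16.6113   3.8402   0.2344  -0.4669]
```

step_arm(deltas=[[[0,0,0,0.5,255],[0,0,0,0.5,255],[0,0,0,0.5,255],[0,0,0,0.5,255],[0,0,0,0.5,255]]])

```text
time_s: 10.1
eef_pos: [0.5429, 0.1176, 0.1931]
ee_rot: [3.141, -0.001, -2.339]
ft_force: [-2.9, 1.9, 2.9]
width: 0.178
finger_force: 50.0
```

```bash
python3 st.py
```

```text
10.1 [0.5429 0.1176 0.1931] [ 3.1406 -0.0009 -2.3393] F [-2.8738  1.87    2.8739] T [0.8721 0.7353 0.7593] w 0.17830816006713604 49.99945800751448 [ 0.5047  0.3111 -0.2394 -0.0009 -1.0214 -1.2727] [ -2.5955 -32.0072  16.6994   4.1373   0.2844  -0.4697]
```

step_arm(deltas=[[[0,0,-0.008,0.5,255],[0,0,0,0.5,255],[0,0,0,0.5,255],[0,0,0,0.5,255],[0,0,0,0.4,255]]])

```text
time_s: 10.52
eef_pos: [0.5426, 0.1178, 0.1934]
ee_rot: [3.14, -0.001, -2.507]
ft_force: [-3.3, 2.7, 1.9]
width: 0.18
finger_force: 50.0
```

```bash
python3 st.py
```

```text
10.5167 [0.5426 0.1178 0.1934] [ 3.1402 -0.001  -2.5067] F [-3.3298  2.6951  1.886 ] T [1.2296 0.9269 0.7457] w 0.179935066077977 50.000014901161194 [ 0.505   0.3108 -0.239  -0.0015 -1.0222 -1.4401] [ -3.1745 -32.001   16.7549   4.4217   0.3018  -0.5555]
```

step_arm(deltas=[[[0,0,0,0.25,255],[0,0,0,0.25,255],[0,0,0,0,255]]])

```text
time_s: 10.77
eef_pos: [0.5426, 0.1179, 0.1934]
ee_rot: [3.14, -0.001, -2.541]
ft_force: [-3.6, 3.8, 3.6]
width: 0.177
finger_force: 50.0
```

```bash
python3 st.py
```

```text
10.7667 [0.5426 0.1179 0.1934] [ 3.1401 -0.0011 -2.5407] F [-3.5722  3.7824  3.5735] T [1.1817 0.8809 0.694 ] w 0.1773983443224459 50.0002821162343 [ 0.5051  0.3108 -0.239  -0.0016 -1.0222 -1.4741] [ -3.1464 -31.9948  16.7515   4.4693   0.3008  -0.76  ]
```

step_arm(deltas=[[[0,0,0,0.25,255],[0,0,0,0.25,255]]])

```text
time_s: 10.93
eef_pos: [0.5426, 0.1179, 0.1933]
ee_rot: [3.14, -0.001, -2.576]
ft_force: [-3.9, 4.3, 2.5]
width: 0.182
finger_force: 50.0
```

```bash
python3 st.py
```

```text
10.9333 [0.5426 0.1179 0.1933] [ 3.14   -0.0012 -2.5758] F [-3.9205  4.2914  2.5139] T [1.2971 0.9722 0.7334] w 0.18213886084926567 50.000221598893404 [ 0.5051  0.3108 -0.2391 -0.0018 -1.0222 -1.5092] [ -3.3933 -31.9902  16.759    4.5304   0.3046  -0.5867]
```

Torque is steady at about 0.73 N m, with no stop yet at 0.91 rad. I'll relieve the small side load and go on in 2° checks.

step_arm(deltas=[[[0.015,0.045,-0.008,0.25,255],[0,0,0,0.25,255]]])

```text
time_s: 11.1
eef_pos: [0.5424, 0.1182, 0.1941]
ee_rot: [-3.14, 0.0, -2.612]
ft_force: [0.7, 0.3, 2.5]
width: 0.177
finger_force: 50.0
```

```bash
cat > t.py <<'E'
from cell import arm
s=arm.read_state();print('turned %.3f'%(-1.663-s['ee_rot'][2] if s['ee_rot'][2]<0 else -1.663-s['ee_rot'][2]+6.2832),'F',s['ft_force'].round(1),'T',s['torque'].round(2),'w %.3f'%s['width'],'j6 %.2f'%s['joint_torque'][5])
E
python3 t.py
```

```text
turned 0.949 F [0.7 0.3 2.5] T [ 0.04 -0.15  0.74] w 0.177 j6 -0.59
```

step_arm(deltas=[[[0,0,0,0.25,255],[0,0,0,0.25,255]]])

```text
time_s: 11.27
eef_pos: [0.5423, 0.1182, 0.194]
ee_rot: [-3.141, 0.001, -2.648]
ft_force: [-0.7, 0.2, 3.5]
width: 0.179
finger_force: 50.0
```

```bash
python3 t.py
```

```text
turned 0.985 F [-0.7  0.2  3.5] T [ 0.24 -0.07  0.69] w 0.179 j6 -0.58
```

step_arm(deltas=[[[0,0,0,0.25,255],[0,0,0,0.25,255]]])

```text
time_s: 11.43
eef_pos: [0.5423, 0.1183, 0.194]
ee_rot: [3.141, 0.001, -2.684]
ft_force: [-0.8, 1.4, 2.8]
width: 0.18
finger_force: 50.0
```

```bash
python3 t.py
```

```text
turned 1.021 F [-0.8  1.4  2.8] T [ 0.4  -0.03  0.73] w 0.180 j6 -0.58
```

step_arm(deltas=[[[0,0,0,0.25,255],[0,0,0,0.25,255]]])

```text
time_s: 11.6
eef_pos: [0.5423, 0.1183, 0.1939]
ee_rot: [3.141, 0.001, -2.719]
ft_force: [-0.5, 1.5, 2.2]
width: 0.18
finger_force: 50.0
```

```bash
python3 t.py
```

```text
turned 1.056 F [-0.5  1.5  2.2] T [ 0.51 -0.08  0.72] w 0.180 j6 -0.58
```

step_arm(deltas=[[[0,0,0,0.25,255],[0,0,0,0.25,255]]])

```text
time_s: 11.77
eef_pos: [0.5423, 0.1184, 0.1938]
ee_rot: [3.141, 0.001, -2.754]
ft_force: [-0.2, 2.7, 2.7]
width: 0.178
finger_force: 50.0
```

```bash
python3 t.py
```

```text
turned 1.091 F [-0.2  2.7  2.7] T [ 0.64 -0.04  0.68] w 0.178 j6 -0.59
```

step_arm(deltas=[[[0,0,0,0.25,255],[0,0,0,0.25,255]]])

```text
time_s: 11.93
eef_pos: [0.5422, 0.1184, 0.1938]
ee_rot: [3.141, 0.0, -2.789]
ft_force: [-0.6, 2.5, 2.3]
width: 0.178
finger_force: 50.0
```

```bash
python3 t.py
```

```text
turned 1.126 F [-0.6  2.5  2.3] T [0.88 0.02 0.73] w 0.178 j6 -0.59
```

step_arm(deltas=[[[0,0,0,0.25,255],[0,0,0,0.25,255]]])

```text
time_s: 12.1
eef_pos: [0.5422, 0.1185, 0.1938]
ee_rot: [3.141, 0.0, -2.824]
ft_force: [-0.3, 4.4, 2.6]
width: 0.181
finger_force: 50.0
```

```bash
python3 t.py
```

```text
turned 1.161 F [-0.3  4.4  2.6] T [1.11 0.05 0.72] w 0.181 j6 -0.59
```

step_arm(deltas=[[[-0.008,0.024,0,0.25,255],[0,0,0,0.25,255]]])

```text
time_s: 12.27
eef_pos: [0.5421, 0.1187, 0.1938]
ee_rot: [-3.141, -0.001, -2.859]
ft_force: [0.5, -0.4, 3.7]
width: 0.18
finger_force: 50.0
```

```bash
python3 t.py
```

```text
turned 1.196 F [ 0.5 -0.4  3.7] T [ 0.17 -0.23  0.67] w 0.180 j6 -0.59
```

step_arm(deltas=[[[0,0,-0.008,0.25,255],[0,0,0,0.25,255]]])

```text
time_s: 12.43
eef_pos: [0.5421, 0.1188, 0.1941]
ee_rot: [-3.141, -0.0, -2.894]
ft_force: [1.0, 0.3, 2.7]
width: 0.175
finger_force: 50.0
```

```bash
python3 t.py
```

```text
turned 1.231 F [1.  0.3 2.7] T [ 0.08 -0.21  0.71] w 0.175 j6 -0.58
```

step_arm(deltas=[[[0,0,0,0.25,255],[0,0,0,0.25,255]]])

```text
time_s: 12.6
eef_pos: [0.5421, 0.1188, 0.194]
ee_rot: [-3.141, -0.0, -2.929]
ft_force: [1.0, -0.1, 2.0]
width: 0.175
finger_force: 50.0
```

```bash
python3 t.py
```

```text
turned 1.266 F [ 1.  -0.1  2. ] T [ 0.03 -0.28  0.76] w 0.175 j6 -0.58
```

step_arm(deltas=[[[0,0,0,0.25,255],[0,0,0,0.25,255]]])

```text
time_s: 12.77
eef_pos: [0.5421, 0.1189, 0.194]
ee_rot: [-3.141, -0.0, -2.964]
ft_force: [0.4, -0.5, 2.0]
width: 0.178
finger_force: 50.0
```

```bash
python3 t.py
```

```text
turned 1.301 F [ 0.4 -0.5  2. ] T [-0.02 -0.3   0.72] w 0.178 j6 -0.58
```

step_arm(deltas=[[[0,0,0,0.25,255],[0,0,0,0.25,255]]])

```text
time_s: 12.93
eef_pos: [0.5421, 0.119, 0.194]
ee_rot: [-3.141, -0.0, -2.998]
ft_force: [0.1, -0.5, 3.1]
width: 0.175
finger_force: 50.0
```

```bash
python3 t.py
```

```text
turned 1.335 F [ 0.1 -0.5  3.1] T [-0.1  -0.29  0.74] w 0.175 j6 -0.58
```

step_arm(deltas=[[[0,0,0,0.25,255],[0,0,0,0.25,255]]])

```text
time_s: 13.1
eef_pos: [0.5421, 0.1191, 0.194]
ee_rot: [-3.142, -0.0, -3.033]
ft_force: [0.3, -0.8, 2.4]
width: 0.178
finger_force: 50.0
```

```bash
python3 t.py
```

```text
turned 1.370 F [ 0.3 -0.8  2.4] T [-0.06 -0.26  0.68] w 0.178 j6 -0.58
```

step_arm(deltas=[[[0,0,0,0.25,255],[0,0,0,0.25,255]]])

```text
time_s: 13.27
eef_pos: [0.5421, 0.1191, 0.194]
ee_rot: [-3.142, -0.0, -3.068]
ft_force: [-0.4, 0.1, 1.7]
width: 0.178
finger_force: 50.0
```

```bash
python3 t.py
```

```text
turned 1.405 F [-0.4  0.1  1.7] T [ 0.03 -0.22  0.73] w 0.178 j6 -0.58
```

step_arm(deltas=[[[0,0,0,0.25,255],[0,0,0,0.25,255]]])

```text
time_s: 13.43
eef_pos: [0.5421, 0.1192, 0.1941]
ee_rot: [3.141, -0.0, -3.103]
ft_force: [0.2, 0.7, 1.7]
width: 0.178
finger_force: 50.0
```

```bash
python3 t.py
```

```text
turned 1.440 F [0.2 0.7 1.7] T [ 0.06 -0.17  0.74] w 0.178 j6 -0.58
```

step_arm(deltas=[[[0,0,0,0.25,255],[0,0,0,0.25,255]]])

```text
time_s: 13.6
eef_pos: [0.5421, 0.1193, 0.194]
ee_rot: [3.141, -0.0, -3.138]
ft_force: [-0.4, 0.3, 1.4]
width: 0.177
finger_force: 50.0
```

```bash
python3 t.py
```

```text
turned 1.475 F [-0.4  0.3  1.4] T [ 0.21 -0.1   0.7 ] w 0.177 j6 -0.58
```

step_arm(deltas=[[[0,0,0,0.25,255],[0,0,0,0.12,255]]])

```text
time_s: 13.77
eef_pos: [0.5421, 0.1193, 0.1941]
ee_rot: [3.141, -0.0, 3.121]
ft_force: [-0.4, 0.6, 0.8]
width: 0.176
finger_force: 50.0
```

```bash
python3 t.py
```

```text
turned 1.500 F [-0.4  0.6  0.8] T [ 0.28 -0.12  0.98] w 0.176 j6 -0.97
```

Torque rose to 0.98 N m at 1.50 rad, which is the stop. I'll back off 1° to unload, soften the grip, and start the lift in small test steps.

step_arm(deltas=[[[0,0,0,-0.25,255],[0,0,0,0,255],[0,0,0,0,255]]], grip_force=28)

```text
time_s: 14.02
eef_pos: [0.5422, 0.1192, 0.1941]
ee_rot: [3.141, 0.0, 3.137]
ft_force: [-0.0, 1.3, 2.4]
width: 0.182
finger_force: 28.0
```

```bash
python3 t.py
```

```text
turned 1.483 F [-0.   1.3  2.4] T [ 0.41 -0.16 -0.07] w 0.182 j6 0.06
```

step_arm(deltas=[[[-0.005,0,-0.03,0,255],[-0.005,0,-0.03,0,255],[0,0,0,0,255]]])

```text
time_s: 14.27
eef_pos: [0.5423, 0.1192, 0.1952]
ee_rot: [3.141, -0.001, 3.138]
ft_force: [3.3, 2.7, -6.9]
width: 0.179
finger_force: 28.0
```

```bash
python3 t.py
```

```text
turned 1.483 F [ 3.3  2.7 -6.9] T [ 0.67 -0.98 -0.07] w 0.179 j6 0.07
```

step_arm(deltas=[[[-0.005,0,-0.03,0,255],[0,0,0,0,255],[0,0,0,0,255]]])

```text
time_s: 14.52
eef_pos: [0.5426, 0.1192, 0.1975]
ee_rot: [-3.142, -0.001, 3.138]
ft_force: [2.4, 1.1, -5.0]
width: 0.181
finger_force: 28.0
```

```bash
python3 t.py
```

```text
turned 1.482 F [ 2.4  1.1 -5. ] T [ 0.67 -0.77 -0.11] w 0.181 j6 0.10
```

At 3.4 mm up the force has dropped to 5 N, so the lid is free. I'll raise it along its arc.

step_arm(deltas=[[[-0.03,-0.002,-0.123,0,255],[-0.03,-0.002,-0.123,0,255],[-0.03,-0.002,-0.123,0,255],[-0.03,-0.002,-0.123,0,255],[-0.03,-0.002,-0.123,0,255]]])

```text
time_s: 14.93
eef_pos: [0.5483, 0.1186, 0.2227]
ee_rot: [-3.141, -0.001, 3.139]
ft_force: [0.9, 1.6, -6.4]
width: 0.181
finger_force: 28.0
```

step_arm(deltas=[[[-0.048,-0.004,-0.137,0,255],[-0.048,-0.004,-0.137,0,255],[-0.048,-0.004,-0.137,0,255],[-0.048,-0.004,-0.137,0,255],[-0.048,-0.004,-0.137,0,255]]])

```text
time_s: 15.35
eef_pos: [0.5575, 0.1177, 0.25]
ee_rot: [-3.141, -0.002, 3.139]
ft_force: [-3.9, 2.7, -4.8]
width: 0.181
finger_force: 28.0
```

```bash
python3 t.py
```

```text
turned 1.482 F [-3.9  2.7 -4.8] T [1.05 1.22 0.21] w 0.181 j6 -0.23
```

step_arm(deltas=[[[-0.05,-0.002,-0.132,0,255],[-0.05,-0.002,-0.132,0,255],[-0.05,-0.002,-0.132,0,255],[-0.05,-0.002,-0.132,0,255],[-0.05,-0.002,-0.132,0,255]]])

```text
time_s: 15.77
eef_pos: [0.5691, 0.1167, 0.2766]
ee_rot: [-3.14, 0.001, 3.138]
ft_force: [-0.4, -2.0, -6.6]
width: 0.181
finger_force: 28.0
```

step_arm(deltas=[[[-0.071,-0.005,-0.125,0,255],[-0.071,-0.005,-0.125,0,255],[-0.071,-0.005,-0.125,0,255],[-0.071,-0.005,-0.125,0,255],[-0.071,-0.005,-0.125,0,255]]])

```text
time_s: 16.18
eef_pos: [0.5829, 0.1154, 0.3014]
ee_rot: [-3.14, -0.001, 3.138]
ft_force: [-1.1, -6.4, -8.3]
width: 0.186
finger_force: 28.0
```

```bash
python3 t.py
```

```text
turned 1.482 F [-1.1 -6.4 -8.3] T [-1.39  0.07  0.2 ] w 0.186 j6 -0.26
```

step_arm(deltas=[[[-0.083,-0.02,-0.117,0,255],[-0.083,-0.02,-0.117,0,255],[-0.083,-0.016,-0.117,0,255],[-0.083,-0.01,-0.117,0,255],[-0.083,-0.01,-0.117,0,255]]])

```text
time_s: 16.6
eef_pos: [0.5994, 0.1136, 0.3251]
ee_rot: [3.141, 0.0, 3.139]
ft_force: [-2.5, -2.2, -5.9]
width: 0.186
finger_force: 28.1
```

step_arm(deltas=[[[-0.093,-0.01,-0.111,0,255],[-0.093,-0.01,-0.111,0,255],[-0.06,-0.008,-0.07,0,255],[0,0,0,0,255],[0,0,0,0,255]]])

```text
time_s: 17.02
eef_pos: [0.6098, 0.1124, 0.3377]
ee_rot: [3.141, 0.004, 3.139]
ft_force: [-2.7, -0.4, 0.4]
width: 0.188
finger_force: 28.1
```

```bash
python3 - <<'E'
from h import *
exec(open('t.py').read())
a=eyes.grab_frame('side');c=cv2.resize(a[90:290,230:430],None,fx=3,fy=3);cv2.imwrite('pics/s3.png',c)
E
```

```text
turned 1.481 F [-2.7 -0.4  0.4] T [0.19 0.95 0.29] w 0.188 j6 -0.27
```

View pics/s3.png

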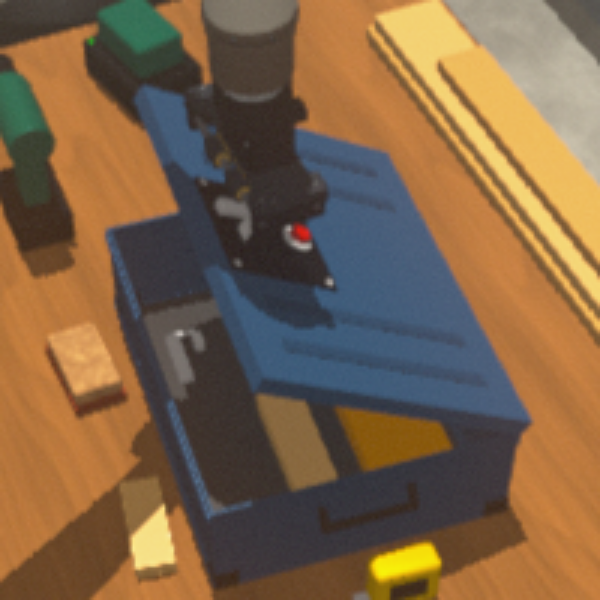

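The lid stands about 0.56 rad open, with the handle out and turned along chest x. I'll release it and withdraw straight up.

step_arm(deltas=[[[0,0,0,0,180],[0,0,0,0,140],[0,0,0,0,128],[0,0,0,0,128],[0,0,0,0,128]]])

```text
time_s: 17.48
eef_pos: [0.6094, 0.1123, 0.3365]
ee_rot: [3.141, 0.001, 3.139]
ft_force: [1.0, 0.3, -1.0]
width: 0.456
finger_force: 0.0
```

step_arm(deltas=[[[0,0,-0.2,0,128],[0,0,-0.5,0,128],[0,0,-0.8,0,128],[0,0,-0.8,0,128],[0,0,-0.5,0,128]]])

```text
time_s: 17.9
eef_pos: [0.6095, 0.1118, 0.4528]
ee_rot: [3.141, 0.006, 3.138]
ft_force: [-0.3, -1.3, 1.2]
width: 0.496
finger_force: 0.0
```

step_arm(deltas=[[[0,0,0,0,128],[0,0,0,0,128],[0,0,0,0,128],[0,0,0,0,128],[0,0,0,0,128]]])

```text
time_s: 18.32
eef_pos: [0.6088, 0.1121, 0.4468]
ee_rot: [-3.141, -0.002, 3.139]
ft_force: [0.2, -0.5, 0.3]
width: 0.497
finger_force: 0.0
```

```bash
python3 - <<'E'
from h import *
exec(open('t.py').read())
a=eyes.grab_frame('side');c=cv2.resize(a[90:290,230:430],None,fx=3,fy=3);cv2.imwrite('pics/s4.png',c)
E
```

```text
turned 1.482 F [ 0.2 -0.5  0.3] T [ 0.01 -0.2  -0.01] w 0.497 j6 -0.00
```

View pics/s4.png

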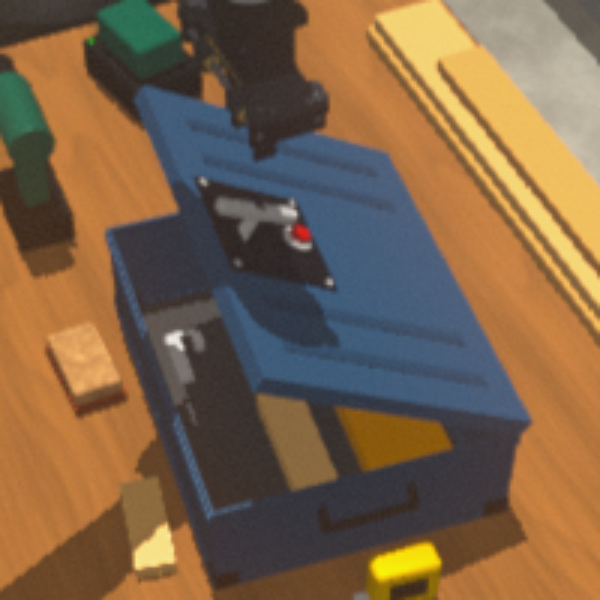

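The gripper is clear. The lid stands open, the handle is out and turned, and the bystanders in view have not moved. I'll hand it in.

```bash
python3 -c "
from cell import ticket
print(ticket.hand_in())"
```

```text
the job is handed in; nothing more can be done
None
```

The job is handed in: the lid stands about 32° open on its stays, with the T-handle out and turned to its stop (about 1.5 rad) and the gripper clear; the hand-in returned no verdict.

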